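# Dispense one screw cap and nudge it into the green lane

## Task

Press the red plunger of the cap dispenser all the way down once and let it come back up, so that a single orange cap slides out onto the bench. Then nudge that cap aside with the fingertips, gently and without pinching or lifting it, until it lies flat and wholly between the two rails of the green lane. Leave the other caps in the dispenser and the bottles and vials where they stand.

Things in the scene. Friction and masses are not known exactly. Their poses are not given: they have to be found in the camera images.
- dispenser: White cap dispenser fixed to the bench, 154 long (its x) x 80 wide over the feet x 54 mm high without the plunger. Origin on the bench under the axis of the square well that holds the caps, 24 mm behind its front face; its -x axis points out of the outlet (roughly towards the robot); the plunger stands 62 mm behind the origin along +x.
- plunger_top (a point): Centre of the flat top of the round red plunger knob (34 mm across, 15 mm thick), 99 mm above the bench when up and 69 mm when fully down. Nothing of the dispenser stands higher than 54 mm apart from it. It moves straight down.
- plunger (a joint): Travel of the plunger in m: 0 up, 0.030 fully down (a hard stop). A spring brings it back up; it takes 2 N to start and 4.5 N at the bottom, plus about 1.4 N for every 0.1 m/s of pressing speed; stopping half way leaves the cap stuck in the outlet.
- well (a point): The dispenser's origin, at the foot of the well. The outlet under the front wall is 40 wide x 16 mm high. One full press slides the lowest cap out over the bench along the dispenser's -x; pressed at 0.1 m/s or slower its centre comes to rest 90 to 120 mm in front of this point, a hard jab flings it farther. The next cap drops as the plunger rises; another press ejects it too.
- cap_1: Lowest orange screw cap of the stack, the one that comes out: a ribbed disc 36 mm across, 14 mm high, about 25 g, open to be pushed on the bench. Origin at the centre of its underside, z up.
- cap_2: Second orange cap, the same, on top of the first; must stay in the well. Origin at the centre of its underside.
- cap_3: Third orange cap, the same, on top of the second; must stay in the well. Origin at the centre of its underside.
- green_lane: Green lane fixed to the bench, left or right of the outlet: two green rails 110 mm long, 10 high, 6 thick (9 at the ends), 74 mm clear between them, with a green floor level with the bench. Open at both ends. Origin on the bench in its middle; its y axis runs along the rails (roughly world y), its x across.
- white_lane: The same lane in white, on the other side of the outlet; not to be used.
- wash_bottle: Loose white squeeze bottle with red cap, 68 mm across, 150 mm high, bystander. Origin under its centre.
- amber_bottle: Loose amber bottle with black cap, 48 mm across, 114 mm high, bystander. Origin under its centre.
- vial_a: Loose white-capped vial, 23 mm across, 45 mm high, bystander on the robot's side of the work. Origin under its centre.
- vial_b: Another such vial, bystander. Origin under its centre.
Mind the look-alikes: they are no part of the job. Leave any purple or turquoise look-alike of the cap_3 alone.

How it is judged:
By the outcome, as a careful person would: the job done as asked, in the order asked, and still so for the second after the job is handed in, with the robot touching nothing.
It also fails if it takes over 56 s, if anything falls off the work surface, if the arm or the gripper's body presses on something with over 40 N, if the wrist force passes 120 N, or if a joint passes its speed limit or range.

## Robot

A 6-joint arm with a two-finger parallel gripper is mounted at the origin on a cart in front of the work surface, level with it; the furniture and walls round the work are solid. World frame = base frame: x ahead of the robot, y to its left, z up, the work surface at z = 0. Lengths are in mm, angles in rad, forces in N, time in s.
With the tool pointing down it reaches from about 325 to 775 mm from the base axis. Payload 9.3 kg.
Tool frame: the origin (TCP) lies between the finger pads; the fingertips stand 8 mm ahead of it and the grasp point (between the pads) lies 11 mm behind it; z points along the fingers, y is the line along which they close (so a half turn about z gives the same grasp; the last joint's range is limited). The gripper opens to 85 mm and grips with 20 to 120 N. Pads are 22 mm wide; open, the fingers measure 114 mm over their backs; the gripper's body (76 mm by 85 mm) begins 54 mm behind the grasp point. The pads swing forward as they close: fully open they stand 13 mm farther back than shut.
Start: joints at [1.132, 0.259, 0.021, 1.334, 0, 1.418], TCP at [155.06, 527.687, 239.279] pointing down, gripper open.
Joint ranges: [-3.04, 3.04], [-0.91, 1.82], [-1.04, 1.36], [-1.92, 1.95], [-1.52, 1.45], [-3.14, 3.14]. Speed limits (rad/s): [2.22, 2.22, 2.79, 3.14, 3.14, 3.14].

## Interface

Orientations are given as a unit quaternion [x, y, z, w].
In Python, from station import robot gives the robot as it stands. The module is installed in compiled form; this text tells all that it offers.
- The arm moves only by the tool play_rows, never from a script. Its argument "commands" is a list of rows, each an object of numbers: "tx", "ty", "tz": the shift along the tool's x, y, z each as a share of 0.025 m, from -1 to 1; "wx", "wy", "wz": the turn, a rotation vector about the tool's x, y, z each as a share of 6 degrees, from -1 to 1. A call has exactly 5 rows; each row shifts and turns the commanded pose from where the row before left it, along the tool's axes as they then stand; what a row does not reach is not made up. A row lasts 1/10 s, in which the tool goes at most 50 mm and 8.59 degrees, less where a joint would pass 70% of its speed; a pose out of reach is approached as far as the arm can. A call with a number of a shift or a turn outside -1 to 1 is refused whole. A call with a gripper value outside its range is refused whole. "grip" is the gripper command: -1 is fully open, 1 is shut, values between are in proportion, set as the call begins (left out, the last holds). The fingers move at their own pace and stop on an object; "newtons" is the grip in N (left out, the last holds). Time passes only in rows, so rows that do not move let the fingers close, or fill a call up. It gives the time, the measured TCP pose, the force, the opening and the grip force at its end, in the units of the state.
- robot.get_obs(): the state, without advancing time (a new reading comes with each control period).
- robot.read_camera(name): name is "side" or "top" or "wrist"; returns a dict with "color" (480x640x3 uint8, red, green, blue), "range_z" (480x640 float32, mm along the optical axis (not along the pixel's ray), 0 where there is no reading), "fx", "fy", "cx", "cy" (pixels), "k1" (the pictures are not rectified: a ray, as slopes to the right and down, at radius r is drawn at 1 + k1 r^2 times it, then the intrinsics apply), "rvec" (rotation vector, rad) and "tvec" (3), from world to camera coordinates, as OpenCV has them; the wrist camera has in their place "hand_eye" (4x4, takes a point from camera to tool coordinates, whose origin is the TCP and whose axes are the flange's). Camera axes: x right, y down, z forward; pixel columns grow to the right and rows downward; lengths in mm; the calibration is good to about 2 mm. A picture is of the moment at which its call begins: read the wrist's pose just before it.
- robot.finish_job(): hands the job in; it is judged then, once.
Trained networks look in a picture, given as the dict that the camera call returned (one of the last four; its "shot" number tells which), for a name from the list of things; names that differ only in an ending like _2 or _b are one class to them, and where a whole thing is asked for, a point or a joint stands for the part that bears it (a point fixed in the world has none). Each returns a list of dicts, best first, with "score" (0 to 1); they miss things now and then, are a little off and sometimes report something else, mostly with a low value. They report only what shows in the picture. A call takes as long as a camera call. They do not tell look-alikes from the thing itself.
- robot.silhouettes(name, picture): "pixels" (480x640 bool, what is visible of it) and "rect" ([left, top, right, bottom] in pixels, round what is visible of it).
The state is a dict: "clock": time; "joint_positions": joint angles; "qd": joint speeds; "joint_torque": joint torques, N m; "eef_pos": TCP position; "tcp_rot": TCP orientation; "force": force on the tool from outside, world axes, zero at the start; "torque": the same for the moment, N m; "grip_width": finger opening in mm; "gripper_force": force on a finger pad.
Only numpy, scipy, OpenCV 4.12 (cv2) and the standard library are available. Lean on these libraries where they do the work, as an engineer would, in place of code of your own. Each camera call takes 0.05 s, during which the arm holds its last target. There are 200 camera calls.

## Working session

There is one attempt and no reset: what is moved stays moved. The work goes in short steps, Python scripts to look and compute and a tool call to move; the robot and the scene stay as the last step left them, time stands still between calls to the robot, and variables do not carry over. Pictures are saved under pics/ and viewed, at most 10 in all, crops included, and the job is handed in when it is done.

Besides the shell and the picture viewer there is one more tool, called after ">>>" as name(argument=value, ...) on one line, values as JSON. play_rows: Moves the arm, as the interface text tells. Its arguments: {"type":"object","properties":{"commands":{"type":"array"},"grip":{"type":"number"},"newtons":{"type":"number"}},"required":["commands"]}

```bash
mkdir -p pics
cat > h.py <<'E'
import numpy as np, cv2
from station import robot
def world(c, px, z=None):
    """pixels (N,2) -> world; by range or by plane height z"""
    px=np.atleast_2d(px).astype(float)
    d=np.c_[(px[:,0]-c['cx'])/c['fx'],(px[:,1]-c['cy'])/c['fy']]
    s=d.copy()
    for _ in range(20): s=d/(1+c['k1']*(s**2).sum(1,keepdims=True))
    ray=np.c_[s,np.ones(len(s))]
    R=cv2.Rodrigues(np.array(c['rvec'],float))[0]; t=np.array(c['tvec'],float).ravel()
    o=-R.T@t; w=ray@R
    if z is None:
        r=c['range_z'][px[:,1].astype(int),px[:,0].astype(int)]
        k=r>0; return o+w[k]*r[k,None]
    return o+w*((z-o[2])/w[:,2])[:,None]
def save(c,n,crop=None,f=1):
    im=c['color'][:,:,::-1]
    if crop: im=im[crop[1]:crop[3],crop[0]:crop[2]]
    cv2.imwrite('pics/'+n,cv2.resize(im,None,fx=f,fy=f,interpolation=cv2.INTER_CUBIC))
E
python3 - <<'E'
from h import *
o=robot.get_obs(); print({k:np.round(o[k],3) for k in ('clock','eef_pos','tcp_rot','force','grip_width')})
for n in ('top','side'):
    c=robot.read_camera(n); save(c,n+'0.png')
    for t in ('dispenser','plunger','cap_1','green_lane','white_lane','wash_bottle','amber_bottle','vial_a'):
        for s in robot.silhouettes(t,c):
            ys,xs=np.nonzero(s['pixels']); p=world(c,np.c_[xs,ys])
            print(n,t,round(s['score'],2),np.round(s['rect']),len(xs),np.round(np.median(p,0)) if len(p) else '',np.round(np.percentile(p,[2,98],axis=0)).tolist() if len(p) else '')
E
```

```text
{'clock': np.float64(0.0), 'eef_pos': array([154.956, 527.422, 238.647]), 'tcp_rot': array([ 0.142,  0.99 , -0.001, -0.   ]), 'force': array([-0.67 , -0.387,  0.088]), 'grip_width': np.float64(85.282)}
top dispenser 0.63 [327. 146. 380. 241.] 3352 [648. -45.  51.] [[572.0, -87.0, 1.0], [724.0, -4.0, 100.0]]
top plunger 0.89 [347. 170. 366. 184.] 287 [655. -47.  98.] [[642.0, -62.0, 88.0], [670.0, -33.0, 102.0]]
top cap_1 0.82 [344. 212. 364. 230.] 353 [597. -39.  41.] [[581.0, -57.0, 9.0], [618.0, -22.0, 45.0]]
top cap_1 0.78 [289. 214. 309. 234.] 290 [598.  58.  14.] [[583.0, 42.0, 8.0], [615.0, 74.0, 17.0]]
top cap_1 0.74 [284. 176. 304. 193.] 293 [667.  62.  14.] [[651.0, 45.0, 7.0], [684.0, 77.0, 17.0]]
top green_lane 0.71 [406. 239. 474. 286.] 2900 [ 525. -203.    1.] [[481.0, -257.0, -3.0], [566.0, -149.0, 11.0]]
top white_lane 0.66 [185. 257. 251. 313.] 3021 [487. 203.   1.] [[444.0, 148.0, -3.0], [528.0, 257.0, 12.0]]
top wash_bottle 0.68 [185. 168. 227. 222.] 1691 [630. 214.  90.] [[612.0, 190.0, 9.0], [663.0, 246.0, 142.0]]
top amber_bottle 0.82 [413. 178. 443. 214.] 910 [ 
[... 868 characters left out ...]
.0, -64.0, 62.0], [673.0, -35.0, 103.0]]
side white_lane 0.64 [232. 234. 296. 264.] 949 [493. 198.   4.] [[445.0, 145.0, 1.0], [531.0, 255.0, 13.0]]
side wash_bottle 0.85 [300. 172. 331. 234.] 1410 [634. 205.  67.] [[615.0, 190.0, 6.0], [669.0, 235.0, 137.0]]
side amber_bottle 0.88 [422. 246. 452. 306.] 1378 [ 631. -187.   58.] [[619.0, -199.0, 3.0], [721.0, -82.0, 116.0]]
side amber_bottle 0.39 [387. 228. 408. 253.] 233 [657. -51.  96.] [[645.0, -64.0, 62.0], [673.0, -35.0, 103.0]]
side vial_a 0.69 [306. 318. 325. 348.] 368 [ 376. -157.   29.] [[370.0, -162.0, 2.0], [389.0, -134.0, 47.0]]
side vial_a 0.64 [220. 252. 236. 273.] 243 [373. 142.  28.] [[365.0, 136.0, 3.0], [388.0, 162.0, 48.0]]
```

View pics/top0.png

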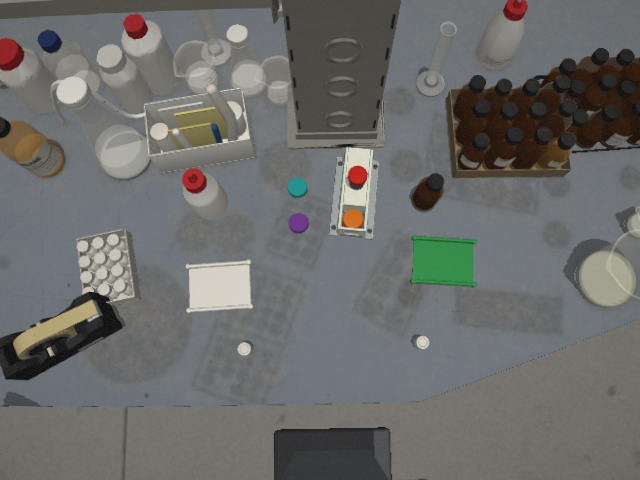

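View pics/side0.png

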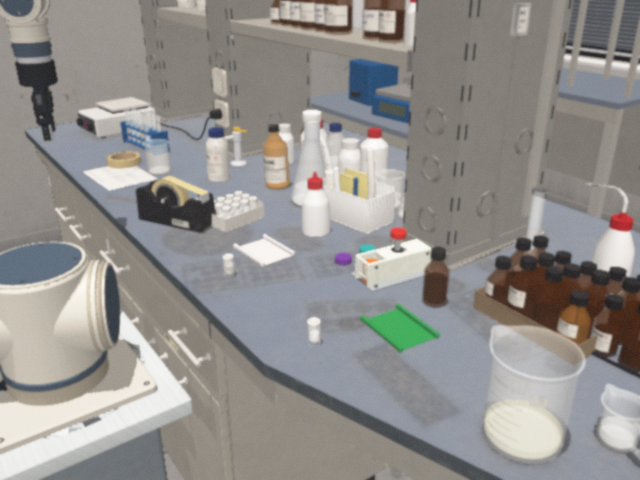

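The top view shows the dispenser at (355,190), with its red plunger at (357,177) and the orange cap at (353,219). The look-alikes are turquoise (298,187) and purple (299,223). The green lane (444,261) is on the robot's right, and the amber bottle (428,192) stands beyond it. The pieces meant are the orange cap in the well and the red knob on the white body. Next I'll work out the orientations and where the pillar stands.

Run:
```python
from h import *
c=robot.read_camera('top'); save(c,'crop1.png',(270,130,490,300),3.5)
def pts(t,lo,hi):
    s=robot.silhouettes(t,c)[0]; ys,xs=np.nonzero(s['pixels']); p=world(c,np.c_[xs,ys]); return p[(p[:,2]>lo)&(p[:,2]<hi)],np.c_[xs,ys]
p,_=pts('dispenser',45,60); print('disp top',cv2.minAreaRect(p[:,:2].astype(np.float32)))
_,q=pts('green_lane',-9,20); w=world(c,q,5); print('lane',cv2.minAreaRect(w[:,:2].astype(np.float32)))
hsv=cv2.cvtColor(c['color'],cv2.COLOR_RGB2HSV)
for n,m,z in (('plunger',(hsv[...,0]<5)|(hsv[...,0]>174),99),('cap',(hsv[...,0]>8)&(hsv[...,0]<18),42)):
    m=m&(hsv[...,1]>150); m[:165]=0;m[245:]=0;m[:,:325]=0;m[:,:]&=(np.arange(640)<385)
    ys,xs=np.nonzero(m); w=world(c,np.c_[xs,ys],z); print(n,len(xs),cv2.minEnclosingCircle(w[:,:2].astype(np.float32)),w.mean(0))
for u in (300,335,370):
  print(u,[np.round(world(c,[[u,v]])).tolist() for v in (20,80,125,138,150)])
```

```text
disp top ((649.2357177734375, -46.128135681152344), (52.710548400878906, 156.00914001464844), 83.55799865722656)
lane ((379.6360778808594, -153.680419921875), (26.655305862426758, 22.54960823059082), 88.60616302490234)
plunger 293 ((656.0050659179688, -46.664249420166016), 17.730642318725586) [656.06650527 -46.84670751  99.        ]
cap 312 ((594.8717651367188, -38.98915100097656), 19.403825759887695) [596.23506346 -39.41137545  42.        ]
300 [[[768.0, 37.0, 370.0]], [[769.0, 44.0, 219.0]], [[770.0, 51.0, 59.0]], [[766.0, 54.0, 12.0]], []]
335 [[[768.0, -8.0, 369.0]], [[766.0, -10.0, 224.0]], [[767.0, -12.0, 63.0]], [[767.0, -13.0, 6.0]], [[746.0, -12.0, -1.0]]]
370 [[[770.0, -54.0, 365.0]], [[770.0, -65.0, 214.0]], [[771.0, -76.0, 53.0]], [[765.0, -79.0, 8.0]], [[721.0, -74.0, 54.0]]]
```

View pics/crop1.png

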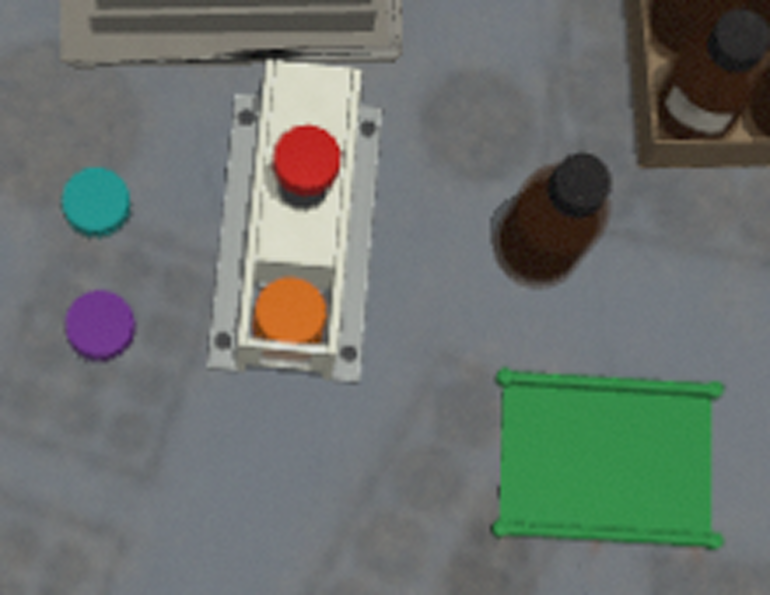

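>>> play_rows(commands=[{"wz": 1},{"wz": 1},{"wz": 1},{"wz": 1},{"wz": 1}], grip=1, newtons=20)

```text
$.commands[0]: bad value
```

The crop confirms the orange cap in the well, the red knob and the green lane; the purple and turquoise discs lie apart to the left. The rows were refused, probably because every field has to be given.

>>> play_rows(commands=[{"tx": 0,"ty": 0,"tz": 0,"wx": 0,"wy": 0,"wz": 0.82},{"tx": 0,"ty": 0,"tz": 0,"wx": 0,"wy": 0,"wz": 0.82},{"tx": 0,"ty": 0,"tz": 0,"wx": 0,"wy": 0,"wz": 0.82},{"tx": 0,"ty": 0,"tz": 0,"wx": 0,"wy": 0,"wz": 0.82},{"tx": 0,"ty": 0,"tz": 0,"wx": 0,"wy": 0,"wz": 0.82}], grip=1, newtons=20)

```text
clock: 1.55
eef_pos: [155.1, 527.7, 239.3]
tcp_rot: [0.352, 0.936, -0.0, -0.0]
force: [-0.0, 0.4, -0.3]
grip_width: 12.3
gripper_force: 0.0
```

>>> play_rows(commands=[{"tx": 0,"ty": 0,"tz": 0,"wx": 0,"wy": 0,"wz": 0.82},{"tx": 0,"ty": 0,"tz": 0,"wx": 0,"wy": 0,"wz": 0.82},{"tx": 0,"ty": 0,"tz": 0,"wx": 0,"wy": 0,"wz": 0.82},{"tx": 0,"ty": 0,"tz": 0,"wx": 0,"wy": 0,"wz": 0.82},{"tx": 0,"ty": 0,"tz": 0,"wx": 0,"wy": 0,"wz": 0.82}])

```text
clock: 2.05
eef_pos: [155.0, 527.7, 239.3]
tcp_rot: [0.543, 0.84, -0.0, 0.0]
force: [-0.3, -0.3, 0.2]
grip_width: -0.0
gripper_force: 0.0
```

>>> play_rows(commands=[{"tx": 0,"ty": 0,"tz": 0,"wx": 0,"wy": 0,"wz": 0.82},{"tx": 0,"ty": 0,"tz": 0,"wx": 0,"wy": 0,"wz": 0.82},{"tx": 0,"ty": 0,"tz": 0,"wx": 0,"wy": 0,"wz": 0.82},{"tx": 0,"ty": 0,"tz": 0,"wx": 0,"wy": 0,"wz": 0.82},{"tx": 0,"ty": 0,"tz": 0,"wx": 0,"wy": 0,"wz": 0.82}])

```text
clock: 2.55
eef_pos: [155.1, 527.7, 239.3]
tcp_rot: [0.709, 0.705, 0.0, 0.0]
force: [-0.7, -0.2, 0.5]
grip_width: 0.3
gripper_force: 0.0
```

Run:
```python
from h import *
o=robot.get_obs(); print({k:np.round(o[k],3) for k in ('clock','eef_pos','tcp_rot','joint_positions','force','grip_width')})
c=robot.read_camera('top')
hsv=cv2.cvtColor(c['color'],cv2.COLOR_RGB2HSV)
m=(abs(hsv[...,0].astype(int)-65)<14)&(hsv[...,1]>120); m[:225]=0;m[300:]=0;m[:,:400]=0;m[:,490:]=0
ys,xs=np.nonzero(m); w=world(c,np.c_[xs,ys],6); print('lane',len(xs),cv2.minAreaRect(w[:,:2].astype(np.float32)))
```

```text
{'clock': np.float64(2.55), 'eef_pos': array([155.079, 527.679, 239.28 ]), 'tcp_rot': array([0.709, 0.705, 0.   , 0.   ]), 'joint_positions': array([ 1.132,  0.259,  0.021,  1.334, -0.   ,  2.71 ]), 'force': array([-0.682, -0.234,  0.471]), 'grip_width': np.float64(0.284)}
lane 2802 ((525.3460083007812, -203.84219360351562), (117.56126403808594, 87.39380645751953), 85.05319213867188)
```

>>> play_rows(commands=[{"tx": -0.9,"ty": 0.8,"tz": 0,"wx": 0,"wy": 0,"wz": 0},{"tx": -0.9,"ty": 0.8,"tz": 0,"wx": 0,"wy": 0,"wz": 0},{"tx": -0.9,"ty": 0.8,"tz": 0,"wx": 0,"wy": 0,"wz": 0},{"tx": -0.9,"ty": 0.8,"tz": 0,"wx": 0,"wy": 0,"wz": 0},{"tx": -0.9,"ty": 0.8,"tz": 0,"wx": 0,"wy": 0,"wz": 0}])

```text
clock: 3.1
eef_pos: [255.3, 414.0, 239.4]
tcp_rot: [0.707, 0.707, 0.0, -0.0]
force: [0.8, 1.2, 0.4]
grip_width: 0.0
gripper_force: 0.0
```

>>> play_rows(commands=[{"tx": -0.9,"ty": 0.8,"tz": 0,"wx": 0,"wy": 0,"wz": 0},{"tx": -0.9,"ty": 0.8,"tz": 0,"wx": 0,"wy": 0,"wz": 0},{"tx": -0.9,"ty": 0.8,"tz": 0,"wx": 0,"wy": 0,"wz": 0},{"tx": -0.9,"ty": 0.8,"tz": 0,"wx": 0,"wy": 0,"wz": 0},{"tx": -0.9,"ty": 0.8,"tz": 0,"wx": 0,"wy": 0,"wz": 0}])

```text
clock: 3.6
eef_pos: [355.1, 301.1, 239.4]
tcp_rot: [0.708, 0.707, 0.0, 0.0]
force: [0.5, 0.9, 0.3]
grip_width: -0.3
gripper_force: 0.0
```

>>> play_rows(commands=[{"tx": -0.9,"ty": 0.8,"tz": 0,"wx": 0,"wy": 0,"wz": 0},{"tx": -0.9,"ty": 0.8,"tz": 0,"wx": 0,"wy": 0,"wz": 0},{"tx": -0.9,"ty": 0.8,"tz": 0,"wx": 0,"wy": 0,"wz": 0},{"tx": -0.9,"ty": 0.8,"tz": 0,"wx": 0,"wy": 0,"wz": 0},{"tx": -0.9,"ty": 0.8,"tz": 0,"wx": 0,"wy": 0,"wz": 0}])

```text
clock: 4.1
eef_pos: [454.7, 188.2, 239.4]
tcp_rot: [0.708, 0.707, 0.0, 0.0]
force: [-0.6, 1.1, -1.1]
grip_width: -0.3
gripper_force: 0.0
```

>>> play_rows(commands=[{"tx": -0.9,"ty": 0.8,"tz": 0,"wx": 0,"wy": 0,"wz": 0},{"tx": -0.9,"ty": 0.8,"tz": 0,"wx": 0,"wy": 0,"wz": 0},{"tx": -0.9,"ty": 0.8,"tz": 0,"wx": 0,"wy": 0,"wz": 0},{"tx": -0.9,"ty": 0.8,"tz": 0,"wx": 0,"wy": 0,"wz": 0},{"tx": -0.9,"ty": 0.8,"tz": 0,"wx": 0,"wy": 0,"wz": 0}])

```text
clock: 4.6
eef_pos: [554.4, 75.4, 239.3]
tcp_rot: [0.708, 0.707, 0.0, 0.0]
force: [0.2, 1.1, -0.3]
grip_width: 0.0
gripper_force: 0.0
```

>>> play_rows(commands=[{"tx": -0.9,"ty": 0.8,"tz": 0,"wx": 0,"wy": 0,"wz": 0},{"tx": -0.9,"ty": 0.8,"tz": 0,"wx": 0,"wy": 0,"wz": 0},{"tx": -0.9,"ty": 0.8,"tz": 0,"wx": 0,"wy": 0,"wz": 0},{"tx": -0.6,"ty": 0.6,"tz": 0,"wx": 0,"wy": 0,"wz": 0},{"tx": 0,"ty": 0,"tz": 0,"wx": 0,"wy": 0,"wz": 0}])

```text
clock: 5.1
eef_pos: [629.8, -8.4, 238.2]
tcp_rot: [0.708, 0.706, -0.0, -0.0]
force: [-0.9, -0.2, -0.2]
grip_width: -0.1
gripper_force: 0.0
```

Run:
```python
from h import *
from scipy.spatial.transform import Rotation as Ro
o=robot.get_obs(); print({k:np.round(o[k],3) for k in ('clock','eef_pos','tcp_rot','joint_positions','force','grip_width')})
c=robot.read_camera('wrist'); save(c,'w1.png')
H=np.array(c['hand_eye']); T=np.eye(4); T[:3,:3]=Ro.from_quat(o['tcp_rot']).as_matrix(); T[:3,3]=o['eef_pos']
M=np.linalg.inv(T@H); c['rvec']=cv2.Rodrigues(M[:3,:3])[0]; c['tvec']=M[:3,3]
hsv=cv2.cvtColor(c['color'],cv2.COLOR_RGB2HSV)
m=((hsv[...,0]<5)|(hsv[...,0]>174))&(hsv[...,1]>150)
n,l,s,ce=cv2.connectedComponentsWithStats(m.astype(np.uint8))
for i in range(1,n):
    if s[i,4]>300:
        ys,xs=np.nonzero(l==i); w=world(c,np.c_[xs,ys],99); print(s[i],ce[i],cv2.minEnclosingCircle(w[:,:2].astype(np.float32)), np.median(world(c,np.c_[xs,ys]),0))
```

```text
{'clock': np.float64(5.1), 'eef_pos': array([629.828,  -8.352, 238.231]), 'tcp_rot': array([ 0.708,  0.706, -0.   , -0.   ]), 'joint_positions': array([-0.146,  0.399,  0.226,  1.399, -0.   ,  1.428]), 'force': array([-0.919, -0.152, -0.156]), 'grip_width': np.float64(-0.147)}
[ 349  245   47   49 1838] [371.85582155 269.13329706] ((659.3043823242188, -43.87659454345703), 18.249326705932617) [659.43246743 -43.27970053  99.08312526]
```

View pics/w1.png

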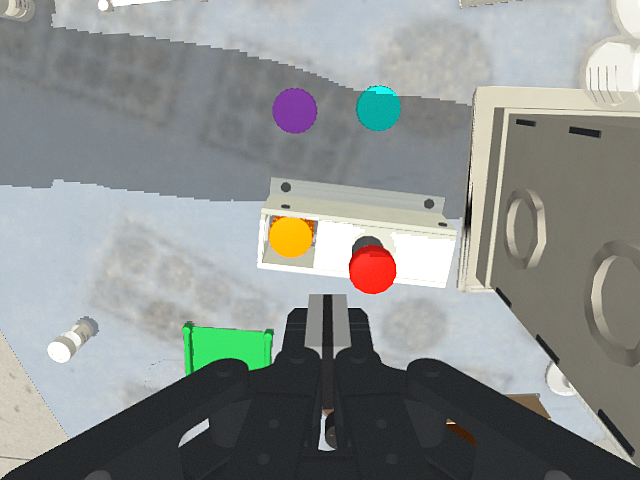

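The wrist view shows the knob at (372,269), the orange cap at (291,237) and the fingers shut beside the plunger. Both cameras agree on the knob at about (657,-45).

>>> play_rows(commands=[{"tx": -0.74,"ty": 0.56,"tz": 0,"wx": 0,"wy": 0,"wz": 0},{"tx": -0.74,"ty": 0.56,"tz": 0,"wx": 0,"wy": 0,"wz": 0},{"tx": 0,"ty": 0,"tz": 1,"wx": 0,"wy": 0,"wz": 0},{"tx": 0,"ty": 0,"tz": 1,"wx": 0,"wy": 0,"wz": 0},{"tx": 0,"ty": 0,"tz": 1,"wx": 0,"wy": 0,"wz": 0}])

```text
clock: 5.65
eef_pos: [655.8, -42.5, 163.7]
tcp_rot: [0.708, 0.707, 0.0, 0.0]
force: [0.2, 0.2, 0.1]
grip_width: -0.1
gripper_force: 0.0
```

>>> play_rows(commands=[{"tx": 0,"ty": 0,"tz": 1,"wx": 0,"wy": 0,"wz": 0},{"tx": 0,"ty": 0,"tz": 0.8,"wx": 0,"wy": 0,"wz": 0},{"tx": 0,"ty": 0,"tz": 0,"wx": 0,"wy": 0,"wz": 0},{"tx": 0,"ty": 0,"tz": 0,"wx": 0,"wy": 0,"wz": 0},{"tx": 0,"ty": 0,"tz": 0,"wx": 0,"wy": 0,"wz": 0}])

```text
clock: 6.15
eef_pos: [656.8, -43.1, 121.0]
tcp_rot: [0.708, 0.706, 0.001, 0.001]
force: [-0.2, 0.1, 0.8]
grip_width: -0.3
gripper_force: 0.0
```

>>> play_rows(commands=[{"tx": 0,"ty": 0,"tz": 0.28,"wx": 0,"wy": 0,"wz": 0},{"tx": 0,"ty": 0,"tz": 0.28,"wx": 0,"wy": 0,"wz": 0},{"tx": 0,"ty": 0,"tz": 0.28,"wx": 0,"wy": 0,"wz": 0},{"tx": 0,"ty": 0,"tz": 0.28,"wx": 0,"wy": 0,"wz": 0},{"tx": 0,"ty": 0,"tz": 0.28,"wx": 0,"wy": 0,"wz": 0}])

```text
clock: 6.65
eef_pos: [656.8, -43.4, 84.3]
tcp_rot: [0.708, 0.706, 0.0, 0.001]
force: [0.5, -0.4, 4.8]
grip_width: -0.3
gripper_force: 2.7
```

>>> play_rows(commands=[{"tx": 0,"ty": 0,"tz": 0.28,"wx": 0,"wy": 0,"wz": 0},{"tx": 0,"ty": 0,"tz": 0.08,"wx": 0,"wy": 0,"wz": 0},{"tx": 0,"ty": 0,"tz": 0,"wx": 0,"wy": 0,"wz": 0},{"tx": 0,"ty": 0,"tz": 0,"wx": 0,"wy": 0,"wz": 0},{"tx": 0,"ty": 0,"tz": 0,"wx": 0,"wy": 0,"wz": 0}])

```text
clock: 7.15
eef_pos: [656.8, -43.4, 76.9]
tcp_rot: [0.708, 0.706, 0.001, 0.001]
force: [-3.3, 0.7, 15.8]
grip_width: -0.2
gripper_force: 7.9
```

The force rose to 16 N against 4.5 N for the spring, so the plunger is on its hard stop. I'll raise now, then look.

>>> play_rows(commands=[{"tx": 0,"ty": 0,"tz": -0.3,"wx": 0,"wy": 0,"wz": 0},{"tx": 0,"ty": 0,"tz": -0.4,"wx": 0,"wy": 0,"wz": 0},{"tx": 0,"ty": 0,"tz": -0.6,"wx": 0,"wy": 0,"wz": 0},{"tx": 0,"ty": 0,"tz": -0.8,"wx": 0,"wy": 0,"wz": 0},{"tx": 0,"ty": 0,"tz": -1,"wx": 0,"wy": 0,"wz": 0}])

```text
clock: 7.65
eef_pos: [655.7, -43.3, 152.7]
tcp_rot: [0.708, 0.706, -0.001, -0.001]
force: [-0.3, -0.2, -0.0]
grip_width: -0.0
gripper_force: 0.0
```

>>> play_rows(commands=[{"tx": 0.8,"ty": -0.6,"tz": -0.8,"wx": 0,"wy": 0,"wz": 0},{"tx": 0.8,"ty": -0.6,"tz": 0,"wx": 0,"wy": 0,"wz": 0},{"tx": 0.8,"ty": -0.6,"tz": 0,"wx": 0,"wy": 0,"wz": 0},{"tx": 0.8,"ty": -0.6,"tz": 0,"wx": 0,"wy": 0,"wz": 0},{"tx": 0.8,"ty": -0.6,"tz": 0,"wx": 0,"wy": 0,"wz": 0}], grip=0.62)

```text
clock: 8.15
eef_pos: [580.8, 57.5, 172.8]
tcp_rot: [0.708, 0.706, -0.0, -0.0]
force: [0.6, -0.0, -0.9]
grip_width: 16.2
gripper_force: 0.0
```

Run:
```python
from h import *
from scipy.spatial.transform import Rotation as Ro
o=robot.get_obs(); print({k:np.round(o[k],3) for k in ('clock','eef_pos','joint_positions','grip_width')})
for n in('top','wrist'):
    c=robot.read_camera(n)
    if n=='wrist':
        H=np.array(c['hand_eye']); T=np.eye(4); T[:3,:3]=Ro.from_quat(o['tcp_rot']).as_matrix(); T[:3,3]=o['eef_pos']
        M=np.linalg.inv(T@H); c['rvec']=cv2.Rodrigues(M[:3,:3])[0]; c['tvec']=M[:3,3]
    else: save(c,'top2.png')
    hsv=cv2.cvtColor(c['color'],cv2.COLOR_RGB2HSV)
    for nm,lo,hi,z in (('orange',8,25,14),('green',50,80,6)):
        m=((hsv[...,0]>=lo)&(hsv[...,0]<=hi))&(hsv[...,1]>130)&(hsv[...,2]>90)
        k,l,s,ce=cv2.connectedComponentsWithStats(m.astype(np.uint8))
        for i in range(1,k):
            if s[i,4]>120:
                ys,xs=np.nonzero(l==i); w=world(c,np.c_[xs,ys],z); r=cv2.minAreaRect(w[:,:2].astype(np.float32))
                p=world(c,np.c_[xs,ys])
                print(n,nm,s[i],np.round(ce[i]),np.round(r[0]),np.round(r[1]),round(r[2],1),np.round(np.median(p,0)) if len(p) else '')
```

```text
{'clock': np.float64(8.15), 'eef_pos': array([580.784,  57.545, 172.813]), 'joint_positions': array([-0.045,  0.342, -0.029,  1.2  , -0.   ,  1.529]), 'grip_width': np.float64(16.228)}
top orange [ 16 134  31  28 528] [ 28. 147.] [762. 582.] [46. 65.] 56.7 [715. 520. 117.]
top orange [342 211  21  17 273] [352. 220.] [604. -40.] [36. 30.] 88.0 [596. -39.  33.]
top orange [338 268  19  20 316] [347. 278.] [496. -28.] [32. 34.] 88.7 [496. -28.  13.]
top green [ 411  235   65   51 2711] [443. 261.] [ 526. -203.] [116.  87.] 85.6 [ 525. -203.    1.]
wrist orange [ 203  293   48   48 1782] [226. 317.] [502. -26.] [42. 36.] 60.4 [502. -26.  14.]
wrist orange [331 338  21  31 460] [342. 352.] [590. -58.] [15. 29.] 5.1 [590. -46.  30.]
wrist green [292 433  33  17 379] [308. 441.] [ 562. -155.] [19. 29.] 89.6 [ 563. -157.    1.]
```

View pics/top2.png

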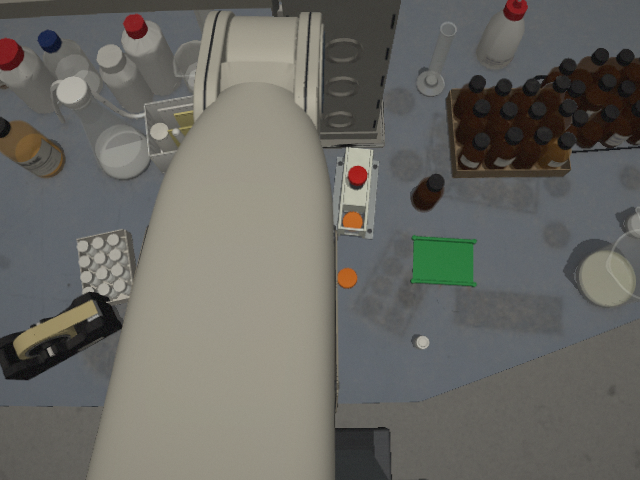

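The first cap slid out and lies at (347,278), about (498,-27) in the world. The next orange cap is still in the well at (352,220) and the plunger is up. I'll set the part-open fingers down behind the cap as a two-point cradle and push towards the lane at (526,-203).

>>> play_rows(commands=[{"tx": -0.25,"ty": -0.92,"tz": 0,"wx": 0,"wy": 0,"wz": 0},{"tx": -0.25,"ty": -0.92,"tz": 0,"wx": 0,"wy": 0,"wz": 0},{"tx": -0.25,"ty": -0.92,"tz": 0,"wx": 0,"wy": 0,"wz": 0},{"tx": -0.25,"ty": -0.92,"tz": 0,"wx": 0,"wy": 0,"wz": 0},{"tx": 0,"ty": 0,"tz": 0,"wx": 0,"wy": 0,"wz": -0.75}])

```text
clock: 8.75
eef_pos: [487.4, 31.4, 173.1]
tcp_rot: [0.68, 0.733, -0.0, -0.0]
force: [0.0, 0.7, 0.2]
grip_width: 16.3
gripper_force: 0.0
```

>>> play_rows(commands=[{"tx": 0,"ty": 0,"tz": 1,"wx": 0,"wy": 0,"wz": -0.75},{"tx": 0,"ty": 0,"tz": 1,"wx": 0,"wy": 0,"wz": 0},{"tx": 0,"ty": 0,"tz": 1,"wx": 0,"wy": 0,"wz": 0},{"tx": 0,"ty": 0,"tz": 1,"wx": 0,"wy": 0,"wz": 0},{"tx": 0,"ty": 0,"tz": 0,"wx": 0,"wy": 0,"wz": 0}])

```text
clock: 9.25
eef_pos: [488.0, 31.9, 70.3]
tcp_rot: [0.651, 0.759, -0.002, -0.002]
force: [-0.2, -0.3, 0.3]
grip_width: 16.2
gripper_force: 0.0
```

Run:
```python
from h import *
from scipy.spatial.transform import Rotation as Ro
o=robot.get_obs(); print({k:np.round(o[k],3) for k in ('clock','eef_pos','tcp_rot','joint_positions','grip_width')})
c=robot.read_camera('wrist'); save(c,'w2.png')
H=np.array(c['hand_eye']); T=np.eye(4); T[:3,:3]=Ro.from_quat(o['tcp_rot']).as_matrix(); T[:3,3]=o['eef_pos']
M=np.linalg.inv(T@H); c['rvec']=cv2.Rodrigues(M[:3,:3])[0]; c['tvec']=M[:3,3]
hsv=cv2.cvtColor(c['color'],cv2.COLOR_RGB2HSV)
m=((hsv[...,0]>=8)&(hsv[...,0]<=25))&(hsv[...,1]>130)&(hsv[...,2]>90)
k,l,s,ce=cv2.connectedComponentsWithStats(m.astype(np.uint8))
for i in range(1,k):
    if s[i,4]>200:
        ys,xs=np.nonzero(l==i); p=world(c,np.c_[xs,ys]); print(s[i],np.round(p.mean(0)), 'in tool', np.round((np.linalg.inv(T)@np.r_[p.mean(0),1])[:3]))
```

```text
{'clock': np.float64(9.25), 'eef_pos': array([488.039,  31.852,  70.31 ]), 'tcp_rot': array([ 0.651,  0.759, -0.002, -0.002]), 'joint_positions': array([-0.107,  0.274, -0.418,  0.884, -0.   ,  1.311]), 'grip_width': np.float64(16.232)}
[ 303  331   51   70 2956] [496. -23.  14.] in tool [-55.  -0.  56.]
```

View pics/w2.png

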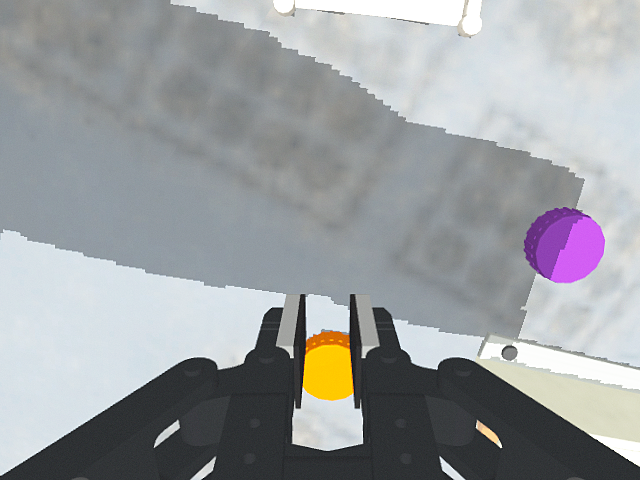

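The wrist view shows the orange cap at (331,365), centred between the fingertips and 55 mm ahead along the push line. I'll lower and start pushing.

>>> play_rows(commands=[{"tx": 0,"ty": 0,"tz": 0.8,"wx": 0,"wy": 0,"wz": 0},{"tx": 0,"ty": 0,"tz": 0.8,"wx": 0,"wy": 0,"wz": 0},{"tx": 0,"ty": 0,"tz": 0.5,"wx": 0,"wy": 0,"wz": 0},{"tx": 0,"ty": 0,"tz": 0.15,"wx": 0,"wy": 0,"wz": 0},{"tx": 0,"ty": 0,"tz": 0,"wx": 0,"wy": 0,"wz": 0}])

```text
clock: 9.8
eef_pos: [490.2, 32.0, 17.3]
tcp_rot: [0.651, 0.759, 0.0, 0.0]
force: [-0.0, 1.0, 0.2]
grip_width: 16.4
gripper_force: 0.0
```

>>> play_rows(commands=[{"tx": -0.24,"ty": 0,"tz": 0,"wx": 0,"wy": 0,"wz": 0},{"tx": -0.24,"ty": 0,"tz": 0,"wx": 0,"wy": 0,"wz": 0},{"tx": -0.24,"ty": 0,"tz": 0,"wx": 0,"wy": 0,"wz": 0},{"tx": -0.2,"ty": 0,"tz": 0,"wx": 0,"wy": 0,"wz": 0},{"tx": -0.2,"ty": 0,"tz": 0,"wx": 0,"wy": 0,"wz": 0}])

```text
clock: 10.3
eef_pos: [494.0, 3.9, 16.7]
tcp_rot: [0.651, 0.759, 0.0, 0.0]
force: [-1.3, -0.0, -0.3]
grip_width: 16.2
gripper_force: 0.0
```

>>> play_rows(commands=[{"tx": -0.24,"ty": 0,"tz": 0,"wx": 0,"wy": 0,"wz": 0},{"tx": -0.24,"ty": 0,"tz": 0,"wx": 0,"wy": 0,"wz": 0},{"tx": -0.24,"ty": 0,"tz": 0,"wx": 0,"wy": 0,"wz": 0},{"tx": -0.24,"ty": 0,"tz": 0,"wx": 0,"wy": 0,"wz": 0},{"tx": -0.24,"ty": 0,"tz": 0,"wx": 0,"wy": 0,"wz": 0}])

```text
clock: 10.8
eef_pos: [498.5, -25.6, 16.5]
tcp_rot: [0.651, 0.759, -0.0, -0.0]
force: [-0.5, 0.6, 0.1]
grip_width: 16.4
gripper_force: 0.2
```

```bash
cat > look.py <<'E'
from h import *
o=robot.get_obs(); print({k:np.round(o[k],3) for k in ('clock','eef_pos','force','grip_width')})
c=robot.read_camera('top'); hsv=cv2.cvtColor(c['color'],cv2.COLOR_RGB2HSV)
m=((hsv[...,0]>=8)&(hsv[...,0]<=18))&(hsv[...,1]>150)&(hsv[...,2]>90); m[:,:320]=0; m[:,480:]=0; m[:200]=0
k,l,s,ce=cv2.connectedComponentsWithStats(m.astype(np.uint8))
for i in range(1,k):
    if s[i,4]>30:
        ys,xs=np.nonzero(l==i); w=world(c,np.c_[xs,ys],14); print(s[i],np.round(w.mean(0)),[np.round(v) for v in cv2.minAreaRect(w[:,:2].astype(np.float32))])
E
python3 look.py; python3 -c "
from h import *
c=robot.read_camera('side'); save(c,'side3.png',(300,220,460,340),5)"
```

```text
{'clock': np.float64(10.8), 'eef_pos': array([498.511, -25.624,  16.508]), 'force': array([-0.532,  0.628,  0.101]), 'grip_width': np.float64(16.432)}
```

View pics/side3.png

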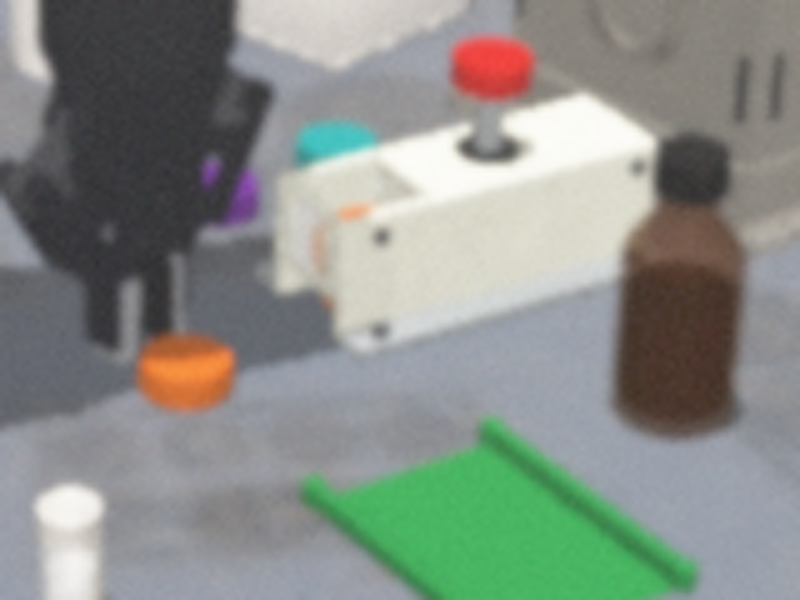

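The crop shows the cap at the fingertips (187,372), upright, with the plunger up and the next caps in the well. The tips are somewhat high, so I'll back off, go 5 mm lower and push on.

>>> play_rows(commands=[{"tx": 0.2,"ty": 0,"tz": 0,"wx": 0,"wy": 0,"wz": 0},{"tx": 0,"ty": 0,"tz": 0.2,"wx": 0,"wy": 0,"wz": 0},{"tx": -0.16,"ty": 0,"tz": 0,"wx": 0,"wy": 0,"wz": 0},{"tx": -0.2,"ty": 0,"tz": 0,"wx": 0,"wy": 0,"wz": 0},{"tx": -0.24,"ty": 0,"tz": 0,"wx": 0,"wy": 0,"wz": 0}])

```text
clock: 11.4
eef_pos: [500.0, -35.3, 11.5]
tcp_rot: [0.65, 0.76, -0.0, -0.0]
force: [-0.4, 0.2, 0.2]
grip_width: 16.4
gripper_force: 0.1
```

>>> play_rows(commands=[{"tx": -0.28,"ty": 0,"tz": 0,"wx": 0,"wy": 0,"wz": 0},{"tx": -0.28,"ty": 0,"tz": 0,"wx": 0,"wy": 0,"wz": 0},{"tx": -0.28,"ty": 0,"tz": 0,"wx": 0,"wy": 0,"wz": 0},{"tx": -0.28,"ty": 0,"tz": 0,"wx": 0,"wy": 0,"wz": 0},{"tx": -0.28,"ty": 0,"tz": 0,"wx": 0,"wy": 0,"wz": 0}])

```text
clock: 11.9
eef_pos: [505.4, -70.3, 11.5]
tcp_rot: [0.651, 0.759, 0.0, 0.0]
force: [0.3, 0.4, 0.2]
grip_width: 16.3
gripper_force: 0.1
```

>>> play_rows(commands=[{"tx": -0.28,"ty": 0,"tz": 0,"wx": 0,"wy": 0,"wz": 0},{"tx": -0.28,"ty": 0,"tz": 0,"wx": 0,"wy": 0,"wz": 0},{"tx": -0.28,"ty": 0,"tz": 0,"wx": 0,"wy": 0,"wz": 0},{"tx": -0.28,"ty": 0,"tz": 0,"wx": 0,"wy": 0,"wz": 0},{"tx": -0.28,"ty": 0,"tz": 0,"wx": 0,"wy": 0,"wz": 0}])

```text
clock: 12.4
eef_pos: [510.8, -104.8, 11.5]
tcp_rot: [0.651, 0.759, -0.0, -0.0]
force: [-0.7, -0.4, 0.1]
grip_width: 15.9
gripper_force: 0.1
```

```bash
python3 look.py; python3 -c "
from h import *
c=robot.read_camera('side'); save(c,'side4.png',(300,220,460,340),5)"
```

```text
{'clock': np.float64(12.4), 'eef_pos': array([ 510.773, -104.777,   11.502]), 'force': array([-0.694, -0.434,  0.128]), 'grip_width': np.float64(15.916)}
[343 212  19  16 260] [602. -40.  14.] [array([603., -40.]), array([33., 28.]), np.float64(89.0)]
```

View pics/side4.png

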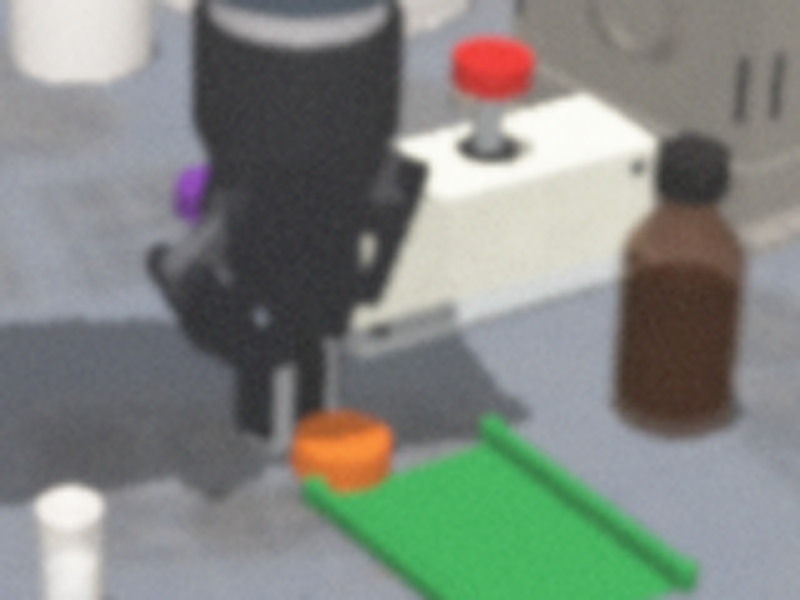

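```bash
cat > side.py <<'E'
from h import *
c=robot.read_camera('side'); hsv=cv2.cvtColor(c['color'],cv2.COLOR_RGB2HSV)
for nm,lo,hi in (('cap',5,20),('green',45,85)):
    m=((hsv[...,0]>=lo)&(hsv[...,0]<=hi))&(hsv[...,1]>140); m[:255]=0; m[360:]=0; m[:,:340]=0; m[:,450:]=0
    k,l,s,ce=cv2.connectedComponentsWithStats(m.astype(np.uint8)); i=1+np.argmax(s[1:,4])
    ys,xs=np.nonzero(l==i); p=world(c,np.c_[xs,ys])
    if nm=='cap': t=p[p[:,2]>11]; print(s[i],'top pts',len(t),np.round(t.mean(0)),np.round(cv2.minEnclosingCircle(t[:,:2].astype(np.float32))[0]))
    else: print('lane',s[i],cv2.minAreaRect(world(c,np.c_[xs,ys],4)[:,:2].astype(np.float32)))
E
python3 side.py
```

```text
[358 303  20  15 235] top pts 184 [ 513. -136.   15.] [ 514. -133.]
lane [ 362  305   76   46 1559] ((531.6121826171875, -200.89053344726562), (116.02437591552734, 87.70181274414062), 85.31782531738281)
```

The cap is upright at the lane mouth at about (514,-134), but roughly 16 mm towards the near rail. I'll back off, shut the fingers and turn to nudge it diagonally towards the lane's middle.

>>> play_rows(commands=[{"tx": 0.4,"ty": 0,"tz": 0,"wx": 0,"wy": 0,"wz": 0},{"tx": 0.8,"ty": 0,"tz": 0,"wx": 0,"wy": 0,"wz": -0.7},{"tx": 0,"ty": 0,"tz": 0,"wx": 0,"wy": 0,"wz": -0.95},{"tx": 0,"ty": 0,"tz": 0,"wx": 0,"wy": 0,"wz": -0.95},{"tx": 0,"ty": 0,"tz": 0,"wx": 0,"wy": 0,"wz": -0.95}], grip=1)

```text
clock: 13.05
eef_pos: [505.8, -73.3, 11.6]
tcp_rot: [0.497, 0.868, 0.0, -0.0]
force: [-0.8, 0.5, 0.5]
grip_width: -0.1
gripper_force: 0.0
```

>>> play_rows(commands=[{"tx": 0,"ty": 0,"tz": 0,"wx": 0,"wy": 0,"wz": 0},{"tx": 0,"ty": 0,"tz": 0,"wx": 0,"wy": 0,"wz": 0},{"tx": 0,"ty": 0,"tz": 0,"wx": 0,"wy": 0,"wz": 0},{"tx": 0,"ty": 0,"tz": 0,"wx": 0,"wy": 0,"wz": 0},{"tx": 0,"ty": 0,"tz": 0,"wx": 0,"wy": 0,"wz": 0}])

```text
clock: 13.55
eef_pos: [506.1, -74.6, 11.5]
tcp_rot: [0.499, 0.866, -0.0, -0.0]
force: [0.0, -0.3, 0.0]
grip_width: 0.2
gripper_force: 0.0
```

```bash
python3 side.py
python3 - <<'E'
from h import *
from scipy.spatial.transform import Rotation as Ro
o=robot.get_obs(); print({k:np.round(o[k],3) for k in ('clock','eef_pos','tcp_rot','grip_width')})
c=robot.read_camera('wrist')
H=np.array(c['hand_eye']); T=np.eye(4); T[:3,:3]=Ro.from_quat(o['tcp_rot']).as_matrix(); T[:3,3]=o['eef_pos']
M=np.linalg.inv(T@H); c['rvec']=cv2.Rodrigues(M[:3,:3])[0]; c['tvec']=M[:3,3]
hsv=cv2.cvtColor(c['color'],cv2.COLOR_RGB2HSV)
for lo,hi in((8,25),(45,85)):
    m=((hsv[...,0]>=lo)&(hsv[...,0]<=hi))&(hsv[...,1]>130)&(hsv[...,2]>90)
    k,l,s,ce=cv2.connectedComponentsWithStats(m.astype(np.uint8))
    for i in range(1,k):
        if s[i,4]>200:
            ys,xs=np.nonzero(l==i); p=world(c,np.c_[xs,ys]); print(s[i],np.round(p.mean(0)),np.round(p.min(0)),np.round(p.max(0)))
E
```

```text
[359 302  19  16 240] top pts 185 [ 513. -135.   15.] [ 514. -133.]
lane [ 362  308   76   43 1522] ((531.7425537109375, -202.83401489257812), (113.85832214355469, 86.05101776123047), 84.17120361328125)
{'clock': np.float64(13.6), 'eef_pos': array([506.134, -74.584,  11.546]), 'tcp_rot': array([0.499, 0.866, 0.   , 0.   ]), 'grip_width': np.float64(0.296)}
[ 592  393   48   48 1087] [605. -45.  37.] [577. -55.  29.] [619. -33.  55.]
```

>>> play_rows(commands=[{"tx": 0,"ty": -0.45,"tz": 0,"wx": 0,"wy": 0,"wz": 0},{"tx": -0.3,"ty": -0.45,"tz": 0,"wx": 0,"wy": 0,"wz": 0},{"tx": -0.3,"ty": 0,"tz": 0,"wx": 0,"wy": 0,"wz": 0},{"tx": -0.24,"ty": 0,"tz": 0,"wx": 0,"wy": 0,"wz": 0},{"tx": -0.2,"ty": 0,"tz": 0,"wx": 0,"wy": 0,"wz": 0}])

```text
clock: 14.15
eef_pos: [500.3, -109.3, 11.7]
tcp_rot: [0.499, 0.866, 0.0, 0.0]
force: [1.1, -0.4, -1.0]
grip_width: -0.1
gripper_force: 0.2
```

>>> play_rows(commands=[{"tx": -0.2,"ty": 0,"tz": 0,"wx": 0,"wy": 0,"wz": 0},{"tx": -0.2,"ty": 0,"tz": 0,"wx": 0,"wy": 0,"wz": 0},{"tx": -0.2,"ty": 0,"tz": 0,"wx": 0,"wy": 0,"wz": 0},{"tx": -0.2,"ty": 0,"tz": 0,"wx": 0,"wy": 0,"wz": 0},{"tx": -0.16,"ty": 0,"tz": 0,"wx": 0,"wy": 0,"wz": 0}])

```text
clock: 14.65
eef_pos: [512.0, -129.4, 11.4]
tcp_rot: [0.499, 0.867, -0.0, -0.0]
force: [-0.6, 0.7, -0.3]
grip_width: -0.3
gripper_force: 0.1
```

```bash
python3 side.py
```

```text
[371 306  20  15 248] top pts 175 [ 525. -157.   15.] [ 526. -153.]
lane [ 365  310   73   41 1389] ((531.7569580078125, -205.68020629882812), (107.42330169677734, 87.63410186767578), 84.6982421875)
```

>>> play_rows(commands=[{"tx": -0.2,"ty": 0,"tz": 0,"wx": 0,"wy": 0,"wz": 0},{"tx": -0.16,"ty": 0,"tz": 0,"wx": 0,"wy": 0,"wz": 0},{"tx": 0,"ty": 0,"tz": 0,"wx": 0,"wy": 0,"wz": 0},{"tx": 0.3,"ty": 0,"tz": 0,"wx": 0,"wy": 0,"wz": 0},{"tx": 0.5,"ty": 0,"tz": 0,"wx": 0,"wy": 0,"wz": 0}])

```text
clock: 15.2
eef_pos: [505.9, -119.3, 11.4]
tcp_rot: [0.499, 0.866, 0.0, -0.0]
force: [0.2, 0.4, -0.2]
grip_width: 0.1
gripper_force: 0.0
```

>>> play_rows(commands=[{"tx": 0,"ty": 0,"tz": 0,"wx": 0,"wy": 0,"wz": 1},{"tx": 0,"ty": 0,"tz": 0,"wx": 0,"wy": 0,"wz": 1},{"tx": 0,"ty": 0,"tz": 0,"wx": 0,"wy": 0,"wz": 1},{"tx": 0,"ty": 0,"tz": 0,"wx": 0,"wy": 0,"wz": 1},{"tx": 0,"ty": 0,"tz": 0,"wx": 0,"wy": 0,"wz": 1}])

```text
clock: 15.7
eef_pos: [505.5, -118.4, 11.6]
tcp_rot: [0.708, 0.707, -0.0, -0.0]
force: [-0.2, 0.9, -0.7]
grip_width: -0.0
gripper_force: 0.0
```

>>> play_rows(commands=[{"tx": 0,"ty": 0,"tz": 0,"wx": 0,"wy": 0,"wz": 0.7},{"tx": 0,"ty": 0,"tz": 0,"wx": 0,"wy": 0,"wz": 0},{"tx": 0,"ty": 0,"tz": 0,"wx": 0,"wy": 0,"wz": 0},{"tx": 0,"ty": 0,"tz": 0,"wx": 0,"wy": 0,"wz": 0},{"tx": 0,"ty": 0,"tz": 0,"wx": 0,"wy": 0,"wz": 0}])

```text
clock: 16.2
eef_pos: [506.1, -119.4, 11.6]
tcp_rot: [0.731, 0.682, 0.0, -0.0]
force: [-0.0, -0.9, -0.0]
grip_width: -0.2
gripper_force: 0.0
```

```bash
python3 side.py; python3 look.py
```

```text
[376 306  20  16 264] top pts 191 [ 531. -164.   15.] [ 533. -163.]
lane [ 362  307   76   43 1343] ((531.6793823242188, -199.98068237304688), (115.58412170410156, 86.52375793457031), 85.4467544555664)
{'clock': np.float64(16.25), 'eef_pos': array([ 506.167, -119.472,   11.542]), 'force': array([ 0.205,  0.886, -0.297]), 'grip_width': np.float64(0.192)}
[343 212  20  16 260] [602. -40.  14.] [array([603., -41.]), array([35., 28.]), np.float64(89.0)]
```

>>> play_rows(commands=[{"tx": 0,"ty": 0.57,"tz": 0,"wx": 0,"wy": 0,"wz": 0},{"tx": 0,"ty": 0.57,"tz": 0,"wx": 0,"wy": 0,"wz": 0},{"tx": 0,"ty": 0,"tz": 0,"wx": 0,"wy": 0,"wz": 0},{"tx": -0.2,"ty": 0,"tz": 0,"wx": 0,"wy": 0,"wz": 0},{"tx": -0.2,"ty": 0,"tz": 0,"wx": 0,"wy": 0,"wz": 0}])

```text
clock: 16.8
eef_pos: [533.1, -131.7, 11.4]
tcp_rot: [0.732, 0.682, -0.0, -0.0]
force: [0.3, 0.3, 0.3]
grip_width: 0.1
gripper_force: 0.0
```

>>> play_rows(commands=[{"tx": -0.2,"ty": 0,"tz": 0,"wx": 0,"wy": 0,"wz": 0},{"tx": -0.2,"ty": 0,"tz": 0,"wx": 0,"wy": 0,"wz": 0},{"tx": -0.2,"ty": 0,"tz": 0,"wx": 0,"wy": 0,"wz": 0},{"tx": -0.2,"ty": 0,"tz": 0,"wx": 0,"wy": 0,"wz": 0},{"tx": -0.2,"ty": 0,"tz": 0,"wx": 0,"wy": 0,"wz": 0}])

```text
clock: 17.3
eef_pos: [532.1, -157.0, 11.5]
tcp_rot: [0.732, 0.681, -0.0, -0.0]
force: [-0.0, 0.1, 0.3]
grip_width: 0.0
gripper_force: 0.1
```

```bash
python3 side.py
```

```text
[384 312  21  16 271] top pts 193 [ 530. -189.   15.] [ 532. -188.]
lane [ 366  314   72   37 1095] ((531.4533081054688, -206.3909454345703), (104.63130187988281, 86.68798065185547), 85.58741760253906)
```

Another 13 mm, then retreat and lift clear.

>>> play_rows(commands=[{"tx": -0.2,"ty": 0,"tz": 0,"wx": 0,"wy": 0,"wz": 0},{"tx": -0.2,"ty": 0,"tz": 0,"wx": 0,"wy": 0,"wz": 0},{"tx": -0.12,"ty": 0,"tz": 0,"wx": 0,"wy": 0,"wz": 0},{"tx": 0,"ty": 0,"tz": 0,"wx": 0,"wy": 0,"wz": 0},{"tx": 0.4,"ty": 0,"tz": 0,"wx": 0,"wy": 0,"wz": 0}])

```text
clock: 17.85
eef_pos: [532.1, -160.1, 11.5]
tcp_rot: [0.732, 0.681, -0.0, 0.0]
force: [0.8, 0.1, -0.5]
grip_width: -0.1
gripper_force: 0.0
```

>>> play_rows(commands=[{"tx": 0.6,"ty": 0,"tz": 0,"wx": 0,"wy": 0,"wz": 0},{"tx": 0.4,"ty": 0,"tz": -0.6,"wx": 0,"wy": 0,"wz": 0},{"tx": 0,"ty": 0,"tz": -1,"wx": 0,"wy": 0,"wz": 0},{"tx": 0,"ty": 0,"tz": -1,"wx": 0,"wy": 0,"wz": 0},{"tx": 0,"ty": 0,"tz": -1,"wx": 0,"wy": 0,"wz": 0}])

```text
clock: 18.35
eef_pos: [533.5, -132.8, 102.4]
tcp_rot: [0.731, 0.682, -0.0, -0.0]
force: [1.3, 0.3, 0.2]
grip_width: -0.1
gripper_force: 0.0
```

>>> play_rows(commands=[{"tx": 0.8,"ty": -0.8,"tz": -1,"wx": 0,"wy": 0,"wz": 0},{"tx": 1,"ty": -0.8,"tz": -1,"wx": 0,"wy": 0,"wz": 0},{"tx": 1,"ty": -0.5,"tz": 0,"wx": 0,"wy": 0,"wz": 0},{"tx": 1,"ty": 0,"tz": 0,"wx": 0,"wy": 0,"wz": 0},{"tx": 1,"ty": 0,"tz": 0,"wx": 0,"wy": 0,"wz": 0}])

```text
clock: 18.85
eef_pos: [489.2, -8.9, 152.0]
tcp_rot: [0.732, 0.682, 0.0, 0.0]
force: [-0.1, -0.7, 0.4]
grip_width: -0.0
gripper_force: 0.0
```

>>> play_rows(commands=[{"tx": 1,"ty": 0,"tz": 0,"wx": 0,"wy": 0,"wz": 0},{"tx": 1,"ty": 0,"tz": 0,"wx": 0,"wy": 0,"wz": 0},{"tx": 0,"ty": 0,"tz": 0,"wx": 0,"wy": 0,"wz": 0},{"tx": 0,"ty": 0,"tz": 0,"wx": 0,"wy": 0,"wz": 0},{"tx": 0,"ty": 0,"tz": 0,"wx": 0,"wy": 0,"wz": 0}])

```text
clock: 19.35
eef_pos: [493.2, 38.8, 151.5]
tcp_rot: [0.732, 0.682, -0.0, 0.0]
force: [-0.9, 0.3, 0.1]
grip_width: -0.1
gripper_force: 0.0
```

```bash
python3 side.py; python3 look.py; python3 -c "
from h import *
c=robot.read_camera('top'); save(c,'top5.png',(270,130,490,380),2.4)"
```

```text
[389 316  20  16 278] top pts 208 [ 529. -202.   15.] [ 530. -200.]
lane [ 362  310   76   41 1031] ((531.9931030273438, -200.72201538085938), (116.63414764404297, 85.27135467529297), 85.17578125)
{'clock': np.float64(19.4), 'eef_pos': array([493.318,  38.452, 151.491]), 'force': array([-0.414,  0.222,  0.29 ]), 'grip_width': np.float64(0.188)}
[344 212  19  16 245] [602. -41.  14.] [array([603., -42.]), array([33., 28.]), np.float64(88.0)]
[431 249  21  20 315] [ 527. -198.   14.] [array([ 527., -198.]), array([34., 36.]), np.float64(43.0)]
```

View pics/top5.png

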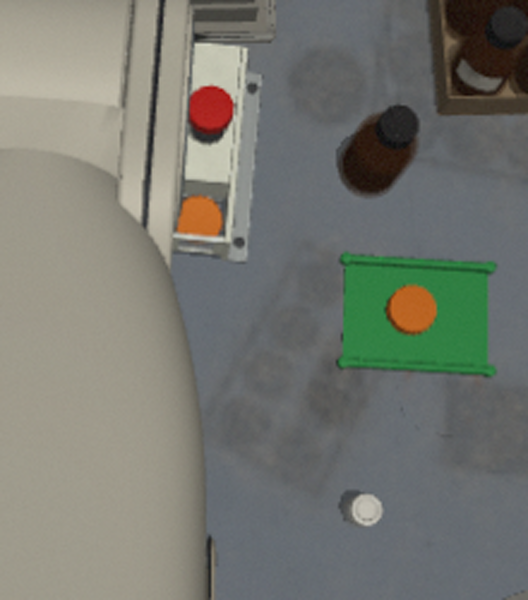

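The crop shows the cap flat in the middle of the green lane (412,309). The plunger is up (210,110), an orange cap is still in the well (200,217), and the amber bottle and vial stand where they were. The arm is clear, so I'm handing in.

```bash
python3 -c "
from station import robot
print(robot.finish_job())"
```

```text
the job is handed in; nothing more can be done
None
```

I pressed the plunger fully down once and it came back up; the one cap that slid out now lies flat in the middle of the green lane, the other caps are still in the dispenser, and the job was handed in at about 19 s (no verdict was returned).

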